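# Open the roller run-in bay and hold its guard gate

## Task

Pull the slide-out bed of the roller run-in bay out to its stop by the bar handle. Then squeeze its two catches, first the one on the gate's hinge side and then the one on the free-edge side, pinching each catch's two ears fully together, and swing the guard gate towards you past its detent to a right angle. Finish while still holding the gate wide open there (the program ends with the gate held, as it springs back if released), and leave the loose things on the bench where they are.

Things in the scene. Friction and masses are not known exactly. Their poses are not given: they have to be found in the camera images.
- bay: The run-in bay: grey sheet-steel housing 250 mm deep, 420 wide, 235 high, open in front, fixed to the bench at a varying place and yaw. Origin on the bench under the shut gate, midway across; x points into the bay (away from the robot at yaw 0), y towards the gate's hinge side. The housing spans x = -30 to 220 mm. A black bed slides out towards -x.
- bed (a joint): Slide-out bed: 0 is fully in, 0.12 m is out against its stop; starts up to 0.02 out. About 5 N of friction, stays where it is left.
- bed_handle (a point): Middle of the bed's bar handle: a level steel bar 12 mm thick, 130 long (along y), 50 mm above the bench, its axis 46 mm in front of the front panel (8 mm thick, top 59 mm above the bench), on two legs at y = +-55 mm, free in between. Axes: x into the bay, y towards the hinge side, z up; moves with the bed.
- hinge_squeeze (a point): Where to centre the squeeze of the hinge-side catch: midway between its ears' outer faces once squeezed (34 mm apart; 48 before), 152 mm above the bench. Fixed ear's outer face 17 mm towards +y from here, moving ear's outer face 31 mm towards -y. Ears are upright steel plates 8 mm thick (y), 26 wide (x), on a black block with its top 114 mm above the bench. Axes: x into the bay, y towards the hinge side, z up; moves with the bed.
- free_squeeze (a point): The same for the catch on the free-edge side, mirrored: fixed ear's outer face 17 mm towards -y from this point, moving ear's outer face 31 mm towards +y. Axes: x into the bay, y towards the hinge side, z up; moves with the bed.
- hinge_catch (a joint): Travel of the hinge-side catch's moving (inner) ear towards its fixed ear: 0 latched, 0.014 m fully squeezed. It withdraws a bolt from behind the gate's tail, clear from 0.0105. The ear's top is 165 mm above the bench. About 5 N, stays where it is pushed.
- free_catch (a joint): The same for the free-edge-side catch; its bolt stands in front of the gate's free edge.
- hinge_fixed_ear: The fixed, outer ear of the hinge-side catch, its top 169 mm above the bench; its origin is only the bed's reference point (midway across, 14 mm above the bench, under the gate).
- free_fixed_ear: The fixed outer ear of the free-edge-side catch; its origin is only the bed's reference point.
- gate (a joint): Angle of the guard gate: 0 shut, grows as its free edge swings towards -x, 1.57 is square to the bay's front, 1.75 its stop. A spring closes it (about 1 N at the grip post when shut, 3 N when wide); a detent between 0.6 and 1.1 rad adds up to about 4 N, and the gate comes back to rest on it (near 1.04) if let go when wide. Locked until both catches are squeezed.
- gate_hinge (a point): On the gate's vertical pivot axis, 144 mm above the bench at the height of the gate's top edge. Turns with the gate: y points from the grip post to the pivot.
- gate_post (a point): On the axis of the gate's grip post: upright round steel post 16 mm in diameter on the gate's top edge near its free edge, from 144 to 199 mm above the bench; this point is 179 mm up, 110 mm from the pivot axis. The gate is a clear panel in an aluminium frame 160 mm wide, 75 high, 8 thick, with a 35 mm tail beyond the pivot. Axes turn with the gate.
- roller_a: Loose spare white roller, 58 mm in diameter, 36 high, standing on its face; origin under its centre. Leave alone.
- roller_b: A second such roller. Leave alone.
- meter: Black hand-held multimeter 150 x 80 x 36 mm lying on its back; origin under its centre. Leave alone.
- grease_jar: Jar 56 mm in diameter, 60 high; origin under its centre. Leave alone.
- screwdriver: Screwdriver with a black handle, lying; leave alone.
- wrench: Steel wrench, lying; leave alone.
- screw_tray: Aluminium tray 110 x 80 x 30 mm; origin under its centre. Leave alone.

How it is judged:
On the way, in this order (a step that is already met when the one before it is completed fails the run):
1. the bed is pulled out to its stop (value of joint bed above 0.108 m), for 0.1 s.
2. the hinge-side catch is squeezed between the fingers, the other still latched (value of joint hinge_catch above 0.0105 m and value of joint free_catch below 0.005 m and contact force between the fingers and hinge_catch above 1 N and contact force between the fingers and hinge_fixed_ear above 1 N), for 0.1 s.
3. then the free-edge-side catch is squeezed between the fingers (value of joint free_catch above 0.0105 m and contact force between the fingers and free_catch above 1 N and contact force between the fingers and free_fixed_ear above 1 N), for 0.1 s.
4. the gate is swung past its detent (value of joint gate above 1.2 rad), for 0.1 s.
At the end, for the whole second after the job is handed in: The fingers hold the gate still (under 0.1 rad/s, more than 0.5 N on it) at 1.40 rad or wider through the last second, with the bed out by more than 100 mm and both catches still released (over 9 mm) (value of joint gate above 1.4 rad and velocity of joint gate between -0.1 and 0.1 rad/s and contact force between the fingers and gate above 0.5 N and value of joint bed above 0.1 m and value of joint each of hinge_catch, free_catch above 0.009 m); the arm keeps its last pose, push and grip.
It fails at once if the free-edge-side catch is released before the hinge-side one (value of joint free_catch above 0.007 m and value of joint hinge_catch below 0.007 m).
It fails at once if a loose thing on the bench is moved by more than 30 mm (distance of any of roller_a, roller_b, meter, grease_jar, screwdriver, wrench, screw_tray from where it was at the start of the episode above 0.03 m).
It also fails if it takes over 72 s, if anything falls off the work surface, if the arm or the gripper's body presses on something with over 40 N, if the wrist force passes 120 N, or if a joint passes its speed limit or range.

## Robot

A 7-joint arm with a two-finger parallel gripper is mounted at the origin on the work surface. World frame = base frame: x ahead of the robot, y to its left, z up, the work surface at z = 0. Lengths are in m, angles in rad, forces in N, time in s.
With the tool pointing down it reaches from about 0.4 to 0.85 m from the base axis. Payload 4.5 kg.
Tool frame: the origin (TCP) lies midway between the tips of the shut fingers; the grasp point (between the pads) lies 19 mm behind it; z points along the fingers, y is the line along which they close (so a half turn about z gives the same grasp; the last joint's range is limited). The gripper opens to 85 mm and grips with 20 to 120 N. Pads are 22 mm wide; open, the fingers measure 114 mm over their backs; the gripper's body (76 mm by 85 mm) begins 54 mm behind the grasp point. The pads swing forward as they close: fully open they stand 13 mm farther back than shut.
Start: joints at [-1.239, 0.689, -0.195, 1.565, 0.157, 0.902, -0.215], TCP at [0.183, 0.598, 0.231] pointing down, gripper open.
Joint ranges: [-3.01, 3.01], [-0.46, 2.08], [-1.47, 1.51], [0.13, 2.56], [-1, 4.14], [0.04, 2.09], [-2.66, 2.66]. Speed limits (rad/s): [2.57, 2.57, 3.14, 3.14, 3.14, 3.14, 3.14].

## Interface

Orientations are given as [roll, pitch, yaw] about the fixed x, y, z axes, in that order (R = Rz(yaw) Ry(pitch) Rx(roll)).
In Python, from station import env, viewer gives the robot as it stands. The module is installed in compiled form; this text tells all that it offers.
- The arm moves only by the shell command python3 -m handwheel 'ROWS' [FORCE]. ROWS is JSON, a list of rows, each a list of 7 numbers: the closure, from 0 (fully open) to 1 (shut), then the shift along the tool's x, y, z in m, then the turn, a rotation vector about the tool's x, y, z in rad. In form: [[fingers, tx, ty, tz, ax, ay, az], ...]. A call has 1 to 12 rows; each row shifts and turns the commanded pose from where the row before left it, along the tool's axes as they then stand; what a row does not reach is not made up. A row lasts 1/12 s, in which the tool goes at most 41.7 mm and 7.16 degrees, less where a joint would pass 70% of its speed; a pose out of reach is approached as far as the arm can. A call with a gripper value outside its range is refused whole. The fingers move at their own pace and stop on an object; FORCE is the grip in N (left out, the last holds). Time passes only in rows, so rows that do not move let the fingers close. It gives the time, the measured TCP pose, the force, the opening and the grip force at its end, in the units of the state.
- env.state(): the state, without advancing time (a new reading comes with each control period).
- viewer.camera(name): name is "scene" or "top" or "wrist"; returns a dict with "image" (384x512x3 uint8, red, green, blue), "K" (3x3 intrinsics, pixels), "pose" (4x4, takes a point from camera to world coordinates); the wrist camera has in their place "mount" (4x4, takes a point from camera to tool coordinates, whose origin is the TCP and whose axes are the flange's). Camera axes: x right, y up, looking along -z (the intrinsics and any distortion apply to the point x, -y, -z); pixel columns grow to the right and rows downward; lengths in m; the calibration is good to about 2 mm. A picture is of the moment at which its call begins: read the wrist's pose just before it. There is no depth.
- env.job_done(): hands the job in; it is judged then, once.
The state is a dict: "clock": time; "joints": joint angles; "qvel": joint speeds; "tau": joint torques, N m; "tcp_pos": TCP position; "ee_rot": TCP orientation; "contact_force": force on the tool from outside, world axes, zero at the start; "torque": the same for the moment, N m; "finger_gap": finger opening in m; "grasp_force": force on a finger pad.
Only numpy, scipy, OpenCV 4.12 (cv2) and the standard library are available. Lean on these libraries where they do the work, as an engineer would, in place of code of your own. Each camera call takes 0.05 s, during which the arm holds its last target. There are 200 camera calls.

## Working session

There is one attempt and no reset: what is moved stays moved. The work goes in short steps, Python scripts to look and compute and a shell command to move; the robot and the scene stay as the last step left them, time stands still between calls to the robot, and variables do not carry over. Pictures are saved under pics/ and viewed, at most 10 in all, crops included, and the job is handed in when it is done.

```bash
mkdir -p pics; cat > h.py <<'E'
import numpy as np,cv2
from station import env,viewer
from scipy.spatial.transform import Rotation as R
def cam(n):
    s=env.state();c=viewer.camera(n)
    T=np.array(c["pose"]) if "pose" in c else None
    if T is None:
        B=np.eye(4);B[:3,:3]=R.from_euler('xyz',s["ee_rot"]).as_matrix();B[:3,3]=s["tcp_pos"]
        T=B@np.array(c["mount"])
    return np.array(c["image"]),np.array(c["K"]),T,c
def hit(K,T,u,v,z):
    d=T[:3,:3]@np.array([(u-K[0,2])/K[0,0],-(v-K[1,2])/K[1,1],-1.]);o=T[:3,3]
    return o+d*(z-o[2])/d[2]
def proj(K,T,p):
    q=T[:3,:3].T@(np.asarray(p)-T[:3,3]);return K[0,2]+K[0,0]*q[0]/-q[2],K[1,2]+K[1,1]*q[1]/q[2]
def rel(p,rpy):
    """shift in tool axes and turn to reach world pose"""
    s=env.state();A=R.from_euler('xyz',s["ee_rot"]);B=R.from_euler('xyz',rpy)
    print('shift',A.inv().apply(np.array(p)-s["tcp_pos"]).round(4),'turn',(A.inv()*B).as_rotvec().round(4))
E
python3 - <<'E'
from h import *
s=env.state();print(s)
for n in("top","scene"):
    im,K,T,c=cam(n);print(n,[k for k in c],K.round(1).tolist(),T.round(3).tolist());
    cv2.imwrite(f"pics/{n}0.png",cv2.resize(im[:,:,::-1],(800,600)))
E
```

```text
{'clock': 0.0, 'joints': array([-1.23921374,  0.68998883, -0.1945388 ,  1.56636917,  0.15730485,
        0.90249271, -0.21512104]), 'qvel': array([-0.00012486, -0.00013199,  0.00010021, -0.00101741,  0.00013684,
       -0.00030849, -0.00158563]), 'tau': array([ 2.84918160e-04, -5.39599586e+01, -1.26662795e+00, -1.58536845e+01,
        8.99535546e-03,  9.62465390e-03,  1.12363750e-05]), 'tcp_pos': array([0.18321892, 0.59685041, 0.23047496]), 'ee_rot': array([-3.13973281e+00,  1.23298293e-04,  2.84389881e+00]), 'contact_force': array([ 0.39796602,  0.23760368, -0.2714386 ]), 'torque': array([0.00131531, 0.03183607, 0.04465998]), 'grasp_force': 0.0, 'finger_gap': 0.0854968989867967}
top ['image', 'K', 'pose'] [[490.7, 0.0, 262.0], [0.0, 490.7, 189.3], [0.0, 0.0, 1.0]] [[-0.015, 0.992, -0.127, 0.32], [-1.0, -0.017, -0.008, 0.026], [-0.01, 0.127, 0.992, 1.559], [0.0, 0.0, 0.0, 1.0]]
scene ['image', 'K', 'pose'] [[357.2, 0.0, 256.9], [0.0, 357.2, 189.1], [0.0, 0.0, 1.0]] [[0.964, 0.198, -0.176, 0.296], [-0.264, 0.69, -0.674, -0.681], [-0.012, 0.696, 0.718, 0.9], [0.0, 0.0, 0.0, 1.0]]
```

View pics/top0.png

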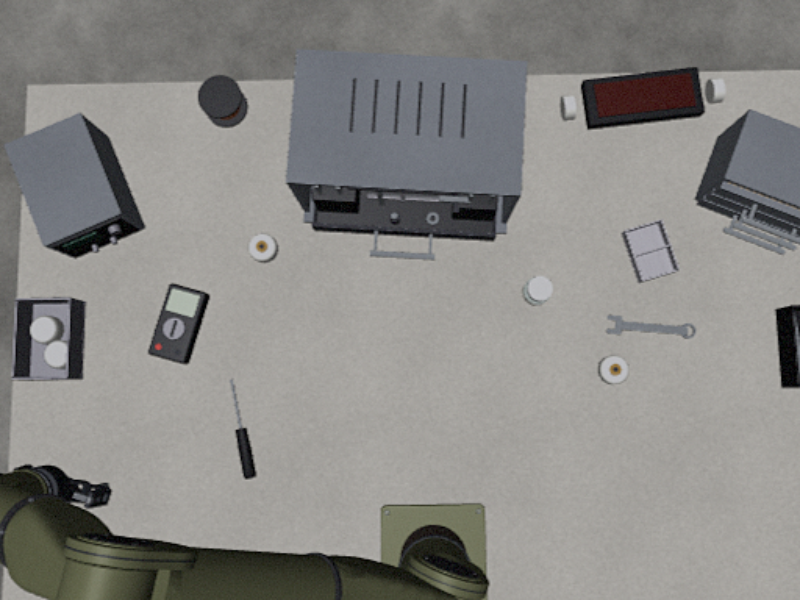

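View pics/scene0.png

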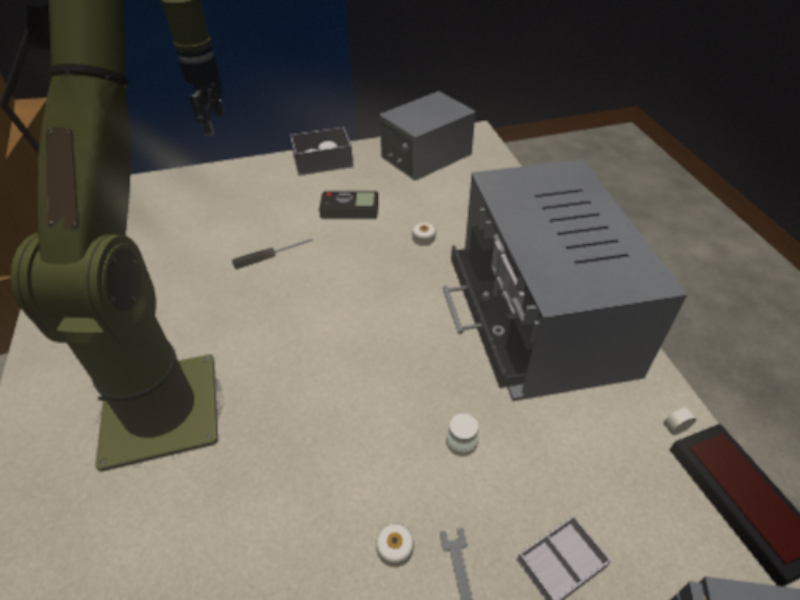

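Top view: handle bar runs from (371,254) to (434,258), and the housing's top front corners are at (289,184) and (521,194) in the 800x600 picture. A roller stands at (262,248) and the jar at (538,290).

```bash
python3 - <<'E'
from h import *
im,K,T,c=cam("top")
f=lambda u,v,z:hit(K,T,u*.64,v*.64,z)[:2].round(4)
a,b=f(371,254,.05),f(434,258,.05);print("handle",a,b,(a+b)/2)
q=[f(*p,.235) for p in((289,184),(521,194),(527,63),(296,52))];print("top",q)
for p in q: pass
d=lambda a,b:np.arctan2(*(b-a)[::1]*[1,1])
yaw=lambda l,r:np.arctan2((l-r)[1],(l-r)[0])-np.pi/2
print(yaw(a,b),yaw(q[0],q[1]),yaw(q[3],q[2]),np.linalg.norm(q[0]-q[1]))
fm=(q[0]+q[1])/2;y=(yaw(q[0],q[1])+yaw(q[3],q[2]))/2
print("origin",fm+.03*np.array([np.cos(y),np.sin(y)]),y)
print("roller",f(262,248,.036),"jar",f(538,288,.06),"meter",f(180,323,.03))
yy=y
h=(a+b)/2
print('rel above');rel([h[0],h[1],.20],[np.pi,0,yy]); rel([h[0],h[1],.20],[np.pi,0,yy+np.pi/2]); rel([h[0],h[1],.20],[np.pi,0,yy-np.pi/2])
E
```

```text
handle [0.5979 0.1129] [ 0.5876 -0.0128] [0.59275 0.05005]
top [array([0.6926, 0.2469]), array([ 0.6669, -0.1642]), array([ 0.9096, -0.1832]), array([0.9389, 0.2352])]
-0.08175847119733626 -0.06243395393913587 -0.06991454241584338 0.41190253701573626
origin [0.70968434 0.03936622] -0.06617424817748963
roller [0.6166 0.3342] jar [ 0.5224 -0.2163] meter [0.4676 0.499 ]
rel above
shift [-0.5519 -0.4027  0.0313] turn [-1.00e-04  2.10e-03  2.91e+00]
shift [-0.5519 -0.4027  0.0313] turn [-1.1000e-03  1.1000e-03  1.3392e+00]
shift [-0.5519 -0.4027  0.0313] turn [-1.1000e-03 -1.2000e-03 -1.8024e+00]
```

```bash
python3 -m handwheel '[[0,-0.03,-0.022,0,0,0,0],[0,-0.035,-0.0255,0,0,0,0],[0,-0.035,-0.0255,0,0,0,0],[0,-0.035,-0.0255,0,0,0,0],[0,-0.035,-0.0255,0,0,0,0],[0,-0.035,-0.0255,0,0,0,0],[0,-0.035,-0.0255,0,0,0,0],[0,-0.035,-0.0255,0,0,0,0],[0,-0.035,-0.0255,0,0,0,0],[0,-0.035,-0.0255,0,0,0,0],[0,-0.035,-0.0255,0,0,0,0],[0,-0.035,-0.0255,0,0,0,0]]' 40
python3 -m handwheel '[[0,0,0,0,0,0,0.12],[0,0,0,0,0,0,0.12],[0,0,0,0,0,0,0.12],[0,0,0,0,0,0,0.12],[0,0,0,0,0,0,0.12],[0,0,0,0,0,0,0.12],[0,0,0,0,0,0,0.12],[0,0,0,0,0,0,0.12],[0,0,0,0,0,0,0.12],[0,0,0,0,0,0,0.12],[0,0,0,0,0,0,0.12],[0,0,0,0,0,0,0]]'
python3 - <<'E'
from h import *
print(env.state()["joints"]); rel([.56,.05,.22],[np.pi,0,np.pi/2-.068])
E
```

```text
clock: 1.15
tcp_pos: [0.4814, 0.199, 0.2312]
ee_rot: [-3.141, -0.0, 2.844]
contact_force: [1.0, 0.4, 0.7]
finger_gap: 0.0856
grasp_force: 0.0
clock: 2.15
tcp_pos: [0.4803, 0.2011, 0.2311]
ee_rot: [-3.141, 0.001, 1.521]
contact_force: [-0.0, 0.2, 0.1]
finger_gap: 0.0857
grasp_force: 0.0
[-0.57512725  0.55646505  0.14293574  1.88873523 -0.11589912  0.70478101
 -0.41467569]
shift [-0.147   0.0871  0.0111] turn [-0.0003  0.0005  0.0184]
```

```bash
python3 -m handwheel '[[0,-0.029,0.017,0.002,0,0,0.018],[0,-0.029,0.017,0.002,0,0,0],[0,-0.03,0.017,0.002,0,0,0],[0,-0.03,0.018,0.002,0,0,0],[0,-0.029,0.018,0.002,0,0,0],[0,0,0,0,0,0,0],[0,0,0,0,0,0,0]]'
python3 - <<'E'
from h import *
im,K,T,c=cam("wrist");print(K.tolist(),[k for k in c],np.array(c["mount"]).round(3).tolist())
cv2.imwrite("pics/w1.png",cv2.resize(im[:,:,::-1],(800,600)))
E
```

```text
clock: 2.73
tcp_pos: [0.5589, 0.046, 0.221]
ee_rot: [3.142, 0.001, 1.504]
contact_force: [-0.9, 0.3, 1.6]
finger_gap: 0.0855
grasp_force: 0.0
[[273.0516934982674, 0.0, 258.69437167194354], [0.0, 273.0516934982674, 186.92624763362778], [0.0, 0.0, 1.0]] ['image', 'K', 'mount'] [[0.001, 0.948, 0.32, 0.083], [1.0, -0.001, -0.0, 0.0], [0.0, 0.32, -0.948, -0.142], [0.0, 0.0, 0.0, 1.0]]
```

View pics/w1.png

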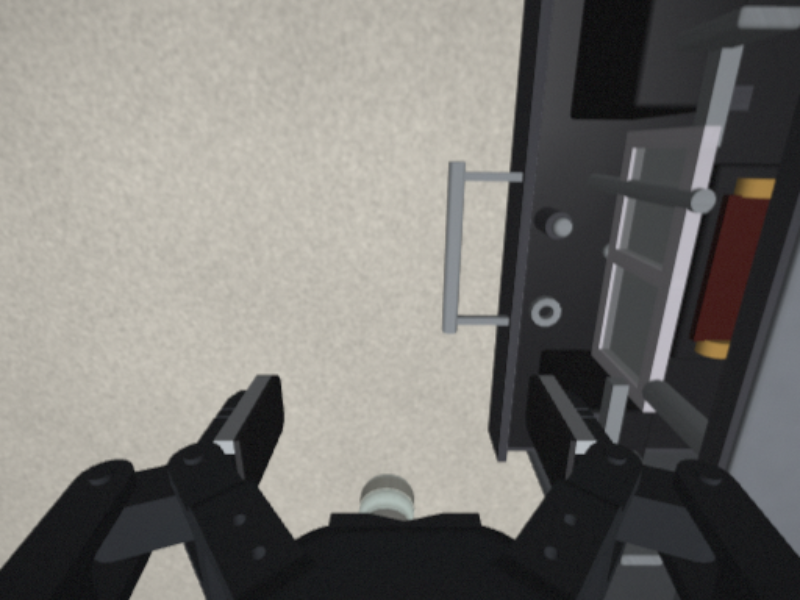

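Wrist view: handle bar ends are at (457,163) and (449,331); the gate lies behind at x≈600–740, its top edge running down the picture from (730,50) to (650,410).

```bash
python3 - <<'E'
from h import *
im,K,T,c=cam("wrist")
a,b=[hit(K,T,u*.64,v*.64,.053) for u,v in((456,163),(450,331))];m=(a+b)/2;print(a,b,m,np.linalg.norm(a-b),np.arctan2(-(a-b)[0],(a-b)[1]))
yy=np.arctan2(-(a-b)[0],(a-b)[1])
rel([m[0],m[1],.037],[np.pi,0,np.pi/2+yy])
E
```

```text
[0.59897584 0.11940493 0.053     ] [ 0.59108822 -0.0077405   0.053     ] [0.59503203 0.05583222 0.053     ] 0.12738985118770324 -0.061956810147899874
shift [0.0081 0.0369 0.184 ] turn [-0.001  -0.001  -0.0005]
```

```bash
python3 -m handwheel '[[0.55,0.004,0.018,0.02,0,0,0],[0.55,0.004,0.019,0.02,0,0,0],[0.55,0,0,0.03,0,0,0],[0.55,0,0,0.03,0,0,0],[0.55,0,0,0.02,0,0,0],[0.55,0,0,0,0,0,0]]'
python3 -m handwheel '[[0.55,0,0,0.025,0,0,0],[0.55,0,0,0.025,0,0,0],[0.55,0,0,0.018,0,0,0],[0.55,0,0,0,0,0,0],[1,0,0,0,0,0,0],[1,0,0,0,0,0,0],[1,0,0,0,0,0,0],[1,0,0,0,0,0,0],[1,0,0,0,0,0,0],[1,0,0,0,0,0,0],[1,0,0,0,0,0,0],[1,0,0,0,0,0,0]]' 60
```

```text
clock: 3.33
tcp_pos: [0.5919, 0.0568, 0.0972]
ee_rot: [-3.133, 0.0, 1.51]
contact_force: [-0.7, -1.3, 0.1]
finger_gap: 0.0387
grasp_force: 0.0
clock: 4.33
tcp_pos: [0.5966, 0.0553, 0.0353]
ee_rot: [3.139, -0.001, 1.506]
contact_force: [-2.1, 1.6, 7.2]
finger_gap: 0.0097
grasp_force: 58.7
```

```bash
python3 -m handwheel '[[1,0,-0.006,0,0,0,0],[1,0,-0.012,0,0,0,0],[1,0,-0.012,0,0,0,0],[1,0,-0.012,0,0,0,0],[1,0,-0.012,0,0,0,0],[1,0,-0.012,0,0,0,0],[1,0,-0.012,0,0,0,0],[1,0,-0.01,0,0,0,0],[1,0,-0.01,0,0,0,0],[1,0,-0.006,0,0,0,0],[1,0,0,0,0,0,0]]'
```

```text
clock: 5.25
tcp_pos: [0.4944, 0.0631, 0.0352]
ee_rot: [3.135, -0.003, 1.507]
contact_force: [-0.1, 3.5, 9.4]
finger_gap: 0.0097
grasp_force: 60.8
```

```bash
python3 -m handwheel '[[1,0,-0.005,0,0,0,0],[1,0,-0.005,0,0,0,0],[1,0,-0.005,0,0,0,0],[1,0,-0.002,0,0,0,0],[1,0,0,0,0,0,0],[1,0,0,0,0,0,0],[1,0,0,0,0,0,0]]'
```

```text
clock: 5.83
tcp_pos: [0.4808, 0.0642, 0.0352]
ee_rot: [3.13, -0.004, 1.506]
contact_force: [4.7, 2.9, 6.6]
finger_gap: 0.0096
grasp_force: 60.5
```

```bash
python3 -m handwheel '[[1,0,-0.003,0,0,0,0],[1,0,-0.003,0,0,0,0],[1,0,-0.002,0,0,0,0],[1,0,0,0,0,0,0],[1,0,0,0,0,0,0],[1,0,0,0,0,0,0]]'
```

```text
clock: 6.33
tcp_pos: [0.4809, 0.0643, 0.0353]
ee_rot: [3.114, -0.005, 1.504]
contact_force: [16.0, 1.0, -4.2]
finger_gap: 0.01
grasp_force: 59.4
```

Bed is at its stop. Release, lift, look.

```bash
python3 -m handwheel '[[1,0,0.007,0,0,0,0],[0.55,0,0,0,0,0,0],[0.55,0,0,0,0,0,0],[0.55,0,0,0,0,0,0],[0.55,0,0,0,0,0,0],[0.55,0,0,-0.03,0,0,0],[0.55,0,0,-0.04,0,0,0],[0.55,0,0,-0.04,0,0,0],[0,0,0,-0.04,0,0,0],[0,0,0,-0.04,0,0,0],[0,0,0,-0.03,0,0,0],[0,0,0,0,0,0,0]]'
python3 - <<'E'
from h import *
im,K,T,c=cam("wrist");cv2.imwrite("pics/w2.png",cv2.resize(im[:,:,::-1],(800,600)))
np.savez("w2.npz",K=K,T=T)
im,K,T,c=cam("top");cv2.imwrite("pics/t2.png",cv2.resize(im[100:220,150:370,::-1],None,fx=3.6,fy=3.6))
np.savez("t2.npz",K=K,T=T)
E
```

```text
clock: 7.33
tcp_pos: [0.4767, 0.0625, 0.2586]
ee_rot: [3.132, -0.003, 1.505]
contact_force: [0.6, 0.3, -0.4]
finger_gap: 0.0841
grasp_force: 0.0
```

View pics/w2.png

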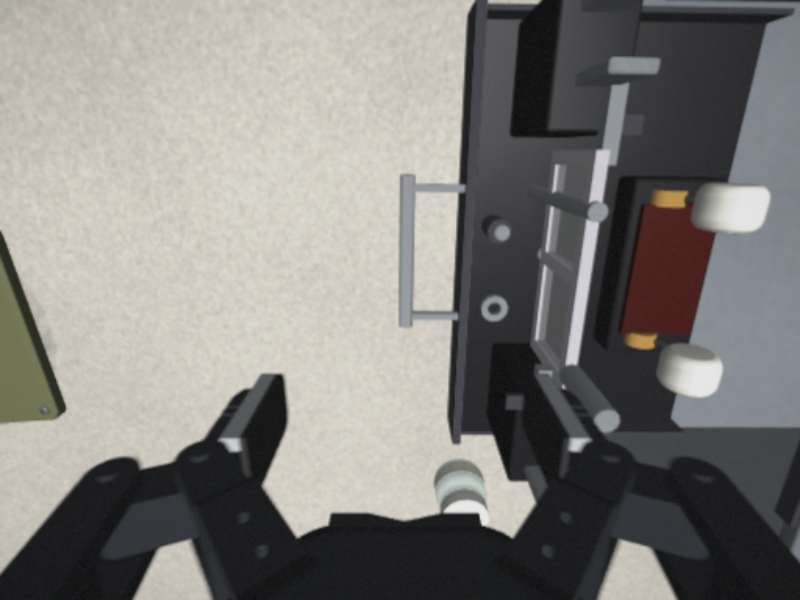

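Wrist view after the pull: gate pivot top at (598,211), grip post from (570,375) to (605,420), hinge-side inner ear top at (635,65); the free-side catch is hidden by the finger.

View pics/t2.png

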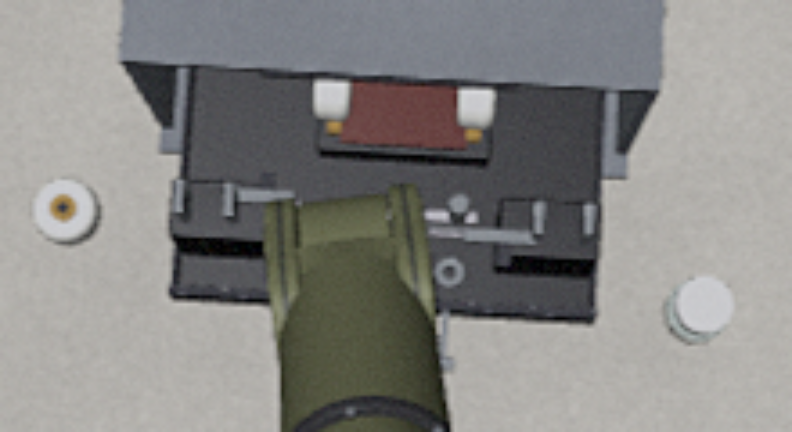

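Top crop: hinge-side ears at (180,198) fixed and (229,198) moving; free-side ears at (539,217) moving and (589,219) fixed; grip post top at (459,203).

```bash
cat >> h.py <<'E'
def ears():
    d=np.load("t2.npz");K,T=d["K"],d["T"]
    f=lambda u,v,z:hit(K,T,150+u/3.6,100+v/3.6,z)[:2]
    return f(180,197,.169),f(229,197,.165),f(539,216,.165),f(589,219,.169),f(459,200,.199)
E
python3 - <<'E'
from h import *
hf,hm,fm,ff,post=ears()
n=np.linalg.norm
print(hf,hm,fm,ff,post,n(hf-hm),n(fm-ff),n(hf-ff))
u=(hf-ff)/n(hf-ff);yaw=np.arctan2(-u[0],u[1]);print("yaw",yaw)
H=hf-.013*u;F=ff+.013*u;print("H",H,"F",F)
d=np.load("w2.npz");K,T=d["K"],d["T"]
w=lambda u,v,z:hit(K,T,u*.64,v*.64,z)[:2].round(4)
print("wrist moving ear",w(635,66,.165),"pivot top",w(598,211,.16),"post", w(605,418,.199))
for y in(yaw,yaw+np.pi):rel([*H,.26],[np.pi,0,y])
E
```

```text
[0.60076662 0.21393355] [0.60089085 0.17504653] [ 0.58108451 -0.07351195] [ 0.57721256 -0.11305985] [ 0.58851009 -0.00882333] 0.03888722481795963 0.03973698971452327 0.3278406254581745
yaw -0.07190800917293795
H [0.59983262 0.20096715] F [ 0.57814656 -0.10009344]
wrist moving ear [0.6006 0.1769] pivot top [0.5901 0.1051] post [ 0.5855 -0.0039]
shift [ 0.1465  0.1166 -0.0055] turn [ 8.0000e-04 -1.9000e-03  1.5777e+00]
shift [ 0.1465  0.1166 -0.0055] turn [ 1.9000e-03  8.0000e-04 -1.5639e+00]
```

```bash
python3 -m handwheel '[[0,0.024,0.019,0,0,0,0],[0,0.024,0.019,0,0,0,0],[0,0.024,0.019,0,0,0,0],[0,0.025,0.02,0,0,0,0],[0,0.025,0.02,0,0,0,0],[0,0.024,0.019,0,0,0,0],[0,0,0,0,0,0,-0.12],[0,0,0,0,0,0,-0.12],[0,0,0,0,0,0,-0.12],[0,0,0,0,0,0,-0.12],[0,0,0,0,0,0,-0.12],[0,0,0,0,0,0,-0.12]]'
python3 -m handwheel '[[0,0,0,0,0,0,-0.12],[0,0,0,0,0,0,-0.12],[0,0,0,0,0,0,-0.12],[0,0,0,0,0,0,-0.12],[0,0,0,0,0,0,-0.12],[0,0,0,0,0,0,-0.12],[0,0,0,0,0,0,-0.12],[0,0,0,0,0,0,0],[0,0,0,0,0,0,0]]' 40
python3 - <<'E'
from h import *
print(env.state()["joints"]);rel([.6,.201,.135],[np.pi,0,np.pi-.068])
im,K,T,c=cam("wrist");cv2.imwrite("pics/w3.png",cv2.resize(im[:,:,::-1],(800,600)));np.savez("w3.npz",K=K,T=T)
E
```

```text
clock: 8.43
tcp_pos: [0.5977, 0.2, 0.2505]
ee_rot: [-3.137, -0.002, 2.232]
contact_force: [0.0, 0.1, -0.9]
finger_gap: 0.0854
grasp_force: 0.0
clock: 9.18
tcp_pos: [0.5982, 0.2, 0.2513]
ee_rot: [-3.141, -0.004, 3.063]
contact_force: [0.6, -0.7, -0.2]
finger_gap: 0.0855
grasp_force: 0.0
[-0.24007014  0.68373487 -0.28537642  1.51617065  0.21498381  0.97655326
  0.90583745]
shift [-0.0022  0.0013  0.1163] turn [-0.001  -0.0038 -0.0109]
```

View pics/w3.png

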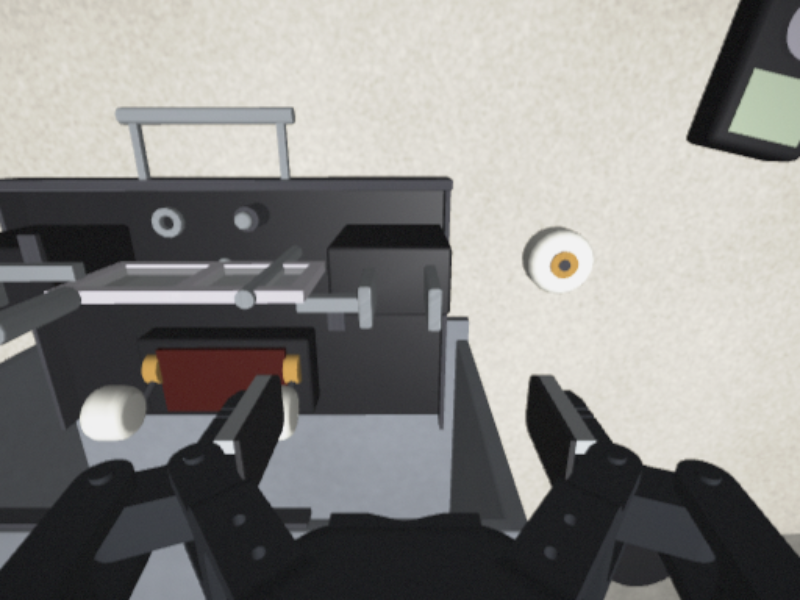

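Wrist view above the hinge catch: ear tops at (365,307) moving and (434,310) fixed, with the bed's front edge at v=183.

```bash
python3 - <<'E'
from h import *
d=np.load("w3.npz");K,T=d["K"],d["T"]
w=lambda u,v,z:hit(K,T,u*.64,v*.64,z)[:2].round(4)
print([w(365,v,.165) for v in(289,327)],[w(434,v,.169) for v in(291,330)])
E
```

```text
[array([0.5894, 0.1794]), array([0.6125, 0.1769])] [array([0.5923, 0.218 ]), array([0.6158, 0.2166])]
```

```bash
python3 -m handwheel '[[0,-0.004,0.003,0.02,0,0,-0.011],[0,0,0,0.025,0,0,0],[0,0,0,0.025,0,0,0],[0,0,0,0.025,0,0,0],[0,0,0,0.02,0,0,0],[0,0,0,0,0,0,0],[0,0,0,0,0,0,0]]' 40
python3 -m handwheel '[[0.3,0,0,0,0,0,0],[0.5,0,0,0,0,0,0],[0.7,0,0,0,0,0,0],[1,0,0,0,0,0,0],[1,0,0,0,0,0,0],[1,0,0,0,0,0,0],[1,0,0,0,0,0,0],[1,0,0,0,0,0,0],[1,0,0,0,0,0,0],[1,0,0,0,0,0,0],[1,0,0,0,0,0,0],[1,0,0,0,0,0,0]]'
```

```text
clock: 9.82
tcp_pos: [0.6026, 0.203, 0.1372]
ee_rot: [-3.14, -0.003, 3.076]
contact_force: [-0.6, 0.0, -0.0]
finger_gap: 0.0854
grasp_force: 0.0
clock: 10.82
tcp_pos: [0.6049, 0.2038, 0.1407]
ee_rot: [3.139, 0.003, 3.074]
contact_force: [-0.8, -0.3, 6.7]
finger_gap: 0.0321
grasp_force: 44.9
```

```bash
python3 -m handwheel '[[0,0,0,0,0,0,0],[0,0,0,0,0,0,0],[0,0,0,0,0,0,0],[0,0,0,0,0,0,0],[0,0,0,-0.03,0,0,0],[0,0,0,-0.04,0,0,0],[0,0,0,-0.04,0,0,0],[0,0,-0.025,0,0,0,0],[0,0,-0.035,0,0,0,0],[0,0,-0.035,0,0,0,0],[0,0,-0.035,0,0,0,0],[0,0,-0.035,0,0,0,0]]'
python3 -m handwheel '[[0,0,-0.035,0,0,0,0],[0,0,-0.035,0,0,0,0],[0,0,-0.035,0,0,0,0],[0,0,-0.03,0,0,0,0],[0,0,0,0,0,0,0],[0,0,0,0,0,0,0],[0,0,0,0,0,0,0]]'
python3 - <<'E'
from h import *
print(env.state()["joints"]);rel([.580,-.0985,.135],[np.pi,0,np.pi-.068])
im,K,T,c=cam("wrist");cv2.imwrite("pics/w4.png",cv2.resize(im[:,:,::-1],(800,600)));np.savez("w4.npz",K=K,T=T)
E
```

```text
clock: 11.82
tcp_pos: [0.5924, 0.0372, 0.2483]
ee_rot: [3.142, 0.0, 3.077]
contact_force: [-0.0, 0.5, 0.3]
finger_gap: 0.0856
grasp_force: 0.0
clock: 12.4
tcp_pos: [0.5842, -0.095, 0.2482]
ee_rot: [3.14, -0.0, 3.077]
contact_force: [0.5, 1.2, -1.1]
finger_gap: 0.0852
grasp_force: 0.0
[ 0.26935459  0.63408014 -0.31977693  1.64538981  0.23801389  0.90063348
  1.365803  ]
shift [ 0.0039 -0.004   0.1132] turn [ 0.0015 -0.      0.0039]
```

View pics/w4.png

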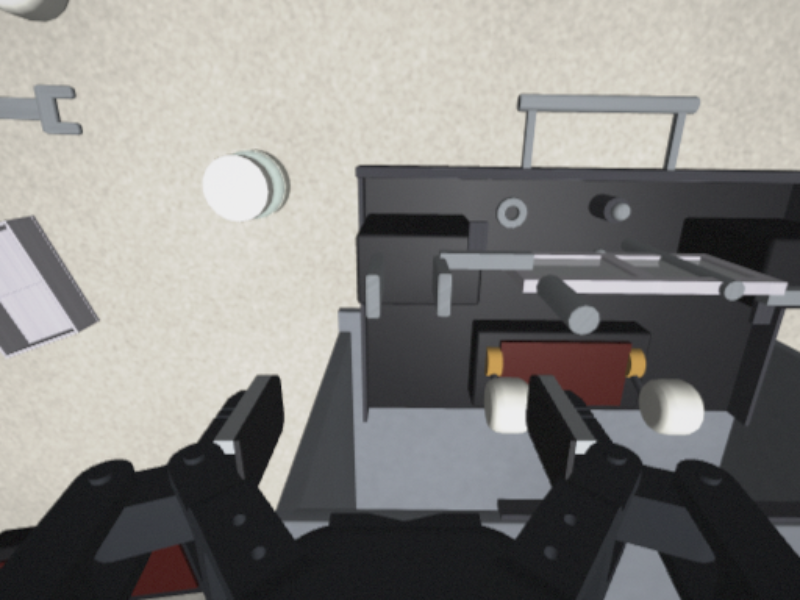

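Free catch: fixed ear top at (373,296), moving ear at (445,294); grip post top at (584,320).

```bash
python3 - <<'E'
from h import *
d=np.load("w4.npz");K,T=d["K"],d["T"]
w=lambda u,v,z:hit(K,T,u*.64,v*.64,z)[:2].round(4)
print("mov",[w(445,v,.165) for v in(275,315)],"fix",[w(373,v,.169) for v in(277,317)],"post",w(584,320,.199),"pivot",w(735,290,.16))
E
```

```text
mov [array([ 0.5698, -0.0704]), array([ 0.5934, -0.0712])] fix [array([ 0.5672, -0.1097]), array([ 0.5905, -0.1117])] post [ 0.5866 -0.0067] pivot [0.5907 0.0947]
```

```bash
python3 -m handwheel '[[0,0.004,-0.003,0.02,0,0,0.004],[0,0,0,0.025,0,0,0],[0,0,0,0.025,0,0,0],[0,0,0,0.025,0,0,0],[0,0,0,0.017,0,0,0],[0,0,0,0,0,0,0],[0,0,0,0,0,0,0]]' 40
python3 -m handwheel '[[0.3,0,0,0,0,0,0],[0.5,0,0,0,0,0,0],[0.7,0,0,0,0,0,0],[1,0,0,0,0,0,0],[1,0,0,0,0,0,0],[1,0,0,0,0,0,0],[1,0,0,0,0,0,0],[1,0,0,0,0,0,0],[1,0,0,0,0,0,0],[1,0,0,0,0,0,0],[1,0,0,0,0,0,0],[1,0,0,0,0,0,0]]'
```

```text
clock: 13.03
tcp_pos: [0.5798, -0.0969, 0.1359]
ee_rot: [3.14, -0.002, 3.076]
contact_force: [0.3, 0.3, 0.4]
finger_gap: 0.0855
grasp_force: 0.0
clock: 14.03
tcp_pos: [0.5814, -0.1001, 0.139]
ee_rot: [-3.14, 0.004, 3.071]
contact_force: [-2.6, -0.7, 9.9]
finger_gap: 0.0319
grasp_force: 44.6
```

```bash
python3 -m handwheel '[[0,0,0,0,0,0,0],[0,0,0,0,0,0,0],[0,0,0,0,0,0,0],[0,0,0,0,0,0,0],[0,0,0,-0.03,0,0,0],[0,0,0,-0.04,0,0,0],[0,0,0,-0.04,0,0,0],[0,0,0.03,0,0,0,0.12],[0,0,0.03,0,0,0,0.12],[0,0,0,0,0,0,0.12],[0,0,0,0,0,0,0.12],[0,0,0,0,0,0,0.12]]'
python3 -m handwheel '[[0.5,0,0,0,0,0,0.12],[0.5,0,0,0,0,0,0.12],[0.5,0,0,0,0,0,0.12],[0.5,0,0,0,0,0,0.12],[0.5,0,0,0,0,0,0.12],[0.5,0,0,0,0,0,0.12],[0.5,0,0,0,0,0,0.12],[0.5,0,0,0,0,0,0.12],[0.5,0,0,0,0,0,0],[0.5,0,0,0,0,0,0]]' 40
python3 - <<'E'
from h import *
print(env.state()["joints"]);rel([.587,-.006,.163],[np.pi,0,np.pi/2-.068])
im,K,T,c=cam("wrist");cv2.imwrite("pics/w5.png",cv2.resize(im[:,:,::-1],(800,600)));np.savez("w5.npz",K=K,T=T)
E
```

```text
clock: 15.03
tcp_pos: [0.5874, -0.0386, 0.2461]
ee_rot: [-3.142, -0.0, 2.469]
contact_force: [-0.0, 0.1, 0.2]
finger_gap: 0.0856
grasp_force: 0.0
clock: 15.87
tcp_pos: [0.5874, -0.0393, 0.246]
ee_rot: [-3.141, 0.0, 1.516]
contact_force: [0.4, -0.1, -0.2]
finger_gap: 0.0426
grasp_force: 0.0
[-0.09519587  0.62434044  0.14359291  1.67208609 -0.11084658  0.8537352
  0.0402927 ]
shift [ 0.0332 -0.0022  0.083 ] turn [-0.0006  0.0003  0.0136]
```

View pics/w5.png

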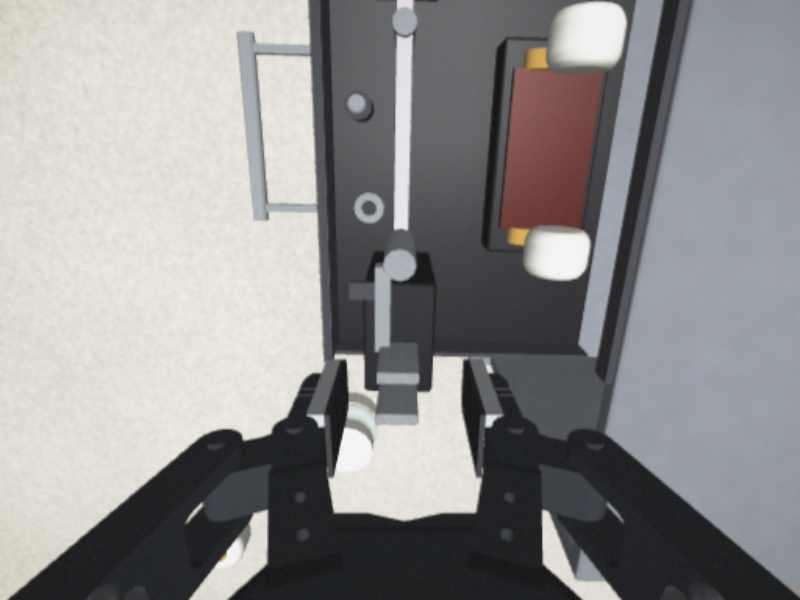

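Post top at (400,264) is centred between the fingers' columns, pivot at (404,22) straight above it; both ears of the free catch are together at (397,385).

```bash
python3 -m handwheel '[[0.5,0.017,-0.001,0,0,0,0.013],[0.5,0.016,-0.001,0.013,0,0,0],[0.5,0,0,0.025,0,0,0],[0.5,0,0,0.025,0,0,0],[0.5,0,0,0.02,0,0,0],[0.5,0,0,0,0,0,0],[1,0,0,0,0,0,0],[1,0,0,0,0,0,0],[1,0,0,0,0,0,0],[1,0,0,0,0,0,0],[1,0,0,0,0,0,0],[1,0,0,0,0,0,0]]' 40
```

```text
clock: 16.92
tcp_pos: [0.5878, -0.0066, 0.1645]
ee_rot: [3.141, -0.0, 1.5]
contact_force: [-3.7, -0.2, 6.7]
finger_gap: 0.0151
grasp_force: 39.6
```

```bash
python3 -m handwheel '[[1,0.0002,-0.0066,0,0,0,0.06],[1,0.0002,-0.0066,0,0,0,0.06],[1,0.0002,-0.0066,0,0,0,0.06],[1,0.0002,-0.0066,0,0,0,0.06],[1,0.0002,-0.0066,0,0,0,0.06],[1,0.0002,-0.0066,0,0,0,0.06],[1,0.0002,-0.0066,0,0,0,0.06],[1,0.0002,-0.0066,0,0,0,0.06]]'
python3 - <<'E'
from h import *
s=env.state();p=s["tcp_pos"][:2]-np.array([.595,.103]);print(np.hypot(*p),s["joints"])
E
```

```text
clock: 17.58
tcp_pos: [0.5397, 0.0086, 0.1645]
ee_rot: [3.137, -0.002, 1.017]
contact_force: [0.2, -2.3, 2.9]
finger_gap: 0.0154
grasp_force: 39.4
0.10938959285175102 [-0.25769398  0.68883806  0.25887147  1.90928155 -0.30054914  0.57595235
 -0.35654232]
```

```bash
python3 -m handwheel '[[1,0.0002,-0.0066,0,0,0,0.06],[1,0.0002,-0.0066,0,0,0,0.06],[1,0.0002,-0.0066,0,0,0,0.06],[1,0.0002,-0.0066,0,0,0,0.06],[1,0.0002,-0.0066,0,0,0,0.06],[1,0.0002,-0.0066,0,0,0,0.06],[1,0.0002,-0.0066,0,0,0,0.06],[1,0.0002,-0.0066,0,0,0,0.06],[1,0.0002,-0.0066,0,0,0,0.06],[1,0,0,0,0,0,0]]'
python3 -m handwheel '[[1,0.0002,-0.0066,0,0,0,0.06],[1,0.0002,-0.0066,0,0,0,0.06],[1,0.0002,-0.0066,0,0,0,0.06],[1,0.0002,-0.0066,0,0,0,0.06],[1,0.0002,-0.0066,0,0,0,0.06],[1,0.0002,-0.0066,0,0,0,0.06],[1,0.0002,-0.0066,0,0,0,0.06],[1,0.0002,-0.0066,0,0,0,0.06],[1,0.0002,-0.0066,0,0,0,0.06],[1,0,0,0,0,0,0],[1,0,0,0,0,0,0],[1,0,0,0,0,0,0]]'
python3 - <<'E'
from h import *
im,K,T,c=cam("wrist");cv2.imwrite("pics/w6.png",im[:,:,::-1])
im,K,T,c=cam("scene");cv2.imwrite("pics/s6.png",cv2.resize(im[80:280,220:460,::-1],None,fx=3,fy=3))
E
```

```text
clock: 18.42
tcp_pos: [0.4986, 0.053, 0.1644]
ee_rot: [3.141, -0.003, 0.477]
contact_force: [-3.8, 0.1, 8.9]
finger_gap: 0.015
grasp_force: 40.4
clock: 19.42
tcp_pos: [0.4873, 0.1092, 0.1644]
ee_rot: [3.141, -0.004, -0.06]
contact_force: [-0.6, -2.7, 7.1]
finger_gap: 0.0146
grasp_force: 40.0
```

View pics/s6.png

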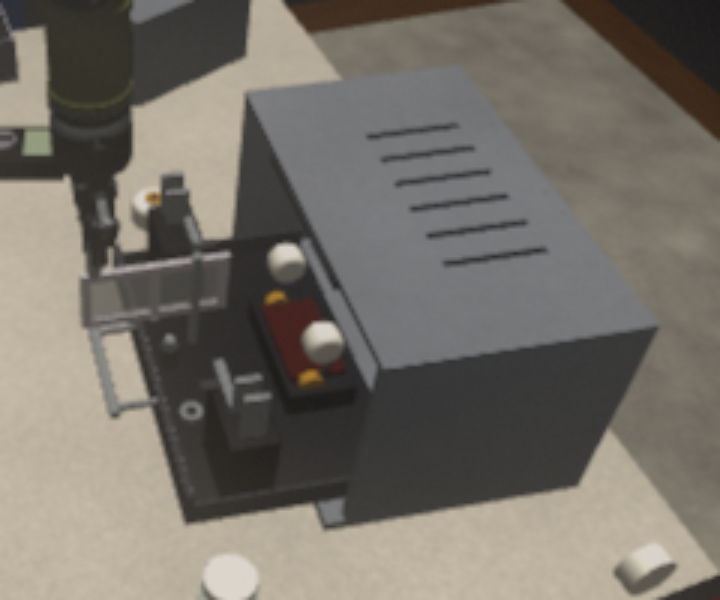

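View pics/w6.png

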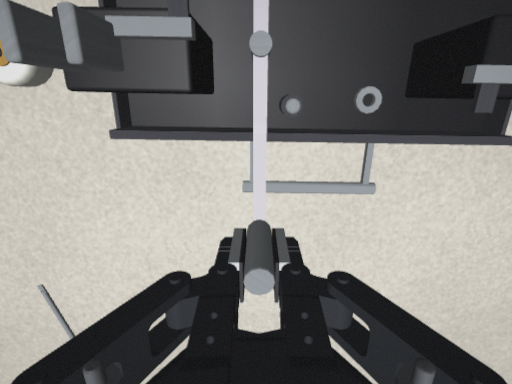

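The gate stands square: pivot at (260,42), post gripped at (259,270). The bed is out, both catches are squeezed and the loose things are in place. Settling briefly, then handing in.

```bash
python3 -m handwheel '[[1,0,0,0,0,0,0],[1,0,0,0,0,0,0],[1,0,0,0,0,0,0],[1,0,0,0,0,0,0]]' && python3 -c "
from station import env
print(env.job_done())"
```

```text
clock: 19.85
tcp_pos: [0.4872, 0.1092, 0.1644]
ee_rot: [3.141, -0.004, -0.06]
contact_force: [-0.3, -2.9, 6.1]
finger_gap: 0.0152
grasp_force: 40.0
the job is handed in; nothing more can be done
None
```

I pulled the bed out to its stop, squeezed the hinge-side catch and then the free-edge one, and handed in at 19.9 s still gripping the gate open at about 1.56 rad; the loose things looked undisturbed in the last pictures, and the hand-in gave no verdict.

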